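Put each lid on its own jar

TASK

These four stoneware jars are back from the kiln: put each of the four lids on the jar of its own shape and size, fully home and lying flat on the rim. Set the lids down rather than dropping them, leave the jars standing where they are, and do not disturb the mug and the bowl.

Things in the scene. Friction and masses are not known exactly. Their poses are not given: they have to be found in the camera images.
- large_round_lid: Large round lid: disc 116 mm across, boss below 84 mm across; round knob 24 mm across. White stoneware, bare terracotta boss, 60 to 260 g. Origin: centre of the boss underside, z up; lies boss down on the bench. Boss 10 mm deep, plate above it 8 mm thick (top 18 mm above the origin); grip centred, 18 to 50 mm above the origin.
- small_round_lid: Small round lid: disc 80 mm across, boss below 46 mm across; round knob 24 mm across. White stoneware, bare terracotta boss, 60 to 260 g. Origin: centre of the boss underside, z up; lies boss down on the bench. Boss 10 mm deep, plate above it 8 mm thick (top 18 mm above the origin); grip centred, 18 to 50 mm above the origin.
- square_lid: Square lid: plate 90 x 90 mm, boss below 58 x 58 mm; grip: a bar 44 mm along x, 18 mm thick along y. White stoneware, bare terracotta boss, 60 to 260 g. Origin: centre of the boss underside, z up; lies boss down on the bench. Boss 10 mm deep, plate above it 8 mm thick (top 18 mm above the origin); grip centred, 18 to 50 mm above the origin.
- oblong_lid: Oblong lid: plate 114 (x) by 68 (y) mm, boss below 82 x 36 mm; grip: a bar 44 mm along x, 18 mm thick along y. White stoneware, bare terracotta boss, 60 to 260 g. Origin: centre of the boss underside, z up; lies boss down on the bench. Boss 10 mm deep, plate above it 8 mm thick (top 18 mm above the origin); grip centred, 18 to 50 mm above the origin.
- large_round_jar: Large round open jar, outside 112 mm, mouth 100 mm across. Loose, empty, white stoneware, terracotta foot line and inner floor, 0.55-0.75 kg, 70 mm tall, walls 6 mm. Origin: centre of its underside, z up. With its lid home the boss is in the mouth (7 to 8 mm play all round), the plate flat on the rim, the lid origin 60 mm above the jar origin.
- small_round_jar: Small round open jar, outside 72 mm, mouth 60 mm across. Loose, empty, white stoneware, terracotta foot line and inner floor, 0.55-0.75 kg, 70 mm tall, walls 6 mm. Origin: centre of its underside, z up. With its lid home the boss is in the mouth (7 to 8 mm play all round), the plate flat on the rim, the lid origin 60 mm above the jar origin.
- square_jar: Square open jar, outside 84 x 84 mm, mouth 72 x 72 mm, sides along its x and y. Loose, empty, white stoneware, terracotta foot line and inner floor, 0.55-0.75 kg, 70 mm tall, walls 6 mm. Origin: centre of its underside, z up. With its lid home the boss is in the mouth (7 to 8 mm play all round), the plate flat on the rim, the lid origin 60 mm above the jar origin.
- oblong_jar: Oblong open jar, outside 108 mm along its x by 62 mm along its y, mouth 96 x 50 mm. Loose, empty, white stoneware, terracotta foot line and inner floor, 0.55-0.75 kg, 70 mm tall, walls 6 mm. Origin: centre of its underside, z up. With its lid home the boss is in the mouth (7 to 8 mm play all round), the plate flat on the rim, the lid origin 60 mm above the jar origin.
- mug: Bystander: terracotta mug, 76 mm across, 85 mm tall, handle on its y side. Origin: centre of its underside. Not part of the job.
- bowl: Bystander: terracotta bowl, 110 mm across, 50 mm tall. Origin: centre of its underside. Not part of the job.
Things that resemble listed ones, but are neither listed nor needed, are in the scene too. Leave any purple look-alike of the square_jar alone.

How it is judged (in metres and radians):
At the end, for the whole second after the job is handed in: Each lid sits on the jar of its own shape and size: centre within 13 mm of the jar's, boss inside the mouth and plate on the rim (lid origin 57 to 63 mm above the jar's), lid level within 0.08 rad and jar within 0.05 rad, lids and jars at rest (under 20 mm/s) (horizontal distance between large_round_lid and large_round_jar below 0.013 m and z of large_round_lid in the frame of large_round_jar between 0.057 and 0.063 m and angle between each of large_round_lid, small_round_lid, square_lid, oblong_lid's own z axis and vertical below 0.08 rad and angle between each of large_round_jar, small_round_jar, square_jar, oblong_jar's own z axis and vertical below 0.05 rad and linear speed of each of large_round_lid, large_round_jar, small_round_lid, small_round_jar, square_lid, square_jar, oblong_lid, oblong_jar below 0.02 m/s and horizontal distance between small_round_lid and small_round_jar below 0.013 m and z of small_round_lid in the frame of small_round_jar between 0.057 and 0.063 m and horizontal distance between square_lid and square_jar below 0.013 m and z of square_lid in the frame of square_jar between 0.057 and 0.063 m and horizontal distance between oblong_lid and oblong_jar below 0.013 m and z of oblong_lid in the frame of oblong_jar between 0.057 and 0.063 m); the robot touches nothing.
It fails at once if a jar is shoved more than 40 mm or tipped (distance of any of large_round_jar, small_round_jar, square_jar, oblong_jar from where it was at the start of the episode above 0.04 m or angle between any of large_round_jar, small_round_jar, square_jar, oblong_jar's own z axis and vertical above 0.35 rad).
It fails at once if the mug or the bowl is moved more than 30 mm or tipped (distance of any of mug, bowl from where it was at the start of the episode above 0.03 m or angle between any of mug, bowl's own z axis and vertical above 0.35 rad).
It fails at once if a lid is dropped (falls free of the fingers faster than 0.6 m/s, about 18 mm of fall) ((linear speed of large_round_lid above 0.6 m/s and contact force between the fingers and large_round_lid below 0.01 N) or (linear speed of small_round_lid above 0.6 m/s and contact force between the fingers and small_round_lid below 0.01 N) or (linear speed of square_lid above 0.6 m/s and contact force between the fingers and square_lid below 0.01 N) or (linear speed of oblong_lid above 0.6 m/s and contact force between the fingers and oblong_lid below 0.01 N)).
It also fails if it takes over 106 s, if anything falls off the work surface, if the arm or the gripper's body presses on something with over 40 N, if the wrist force passes 120 N, or if a joint passes its speed limit or range.

ROBOT

A 6-joint arm with a two-finger parallel gripper is mounted at the origin on the work surface. World frame = base frame: x ahead of the robot, y to its left, z up, the work surface at z = 0. Lengths are in mm, angles in rad, forces in N, time in s.
With the tool pointing down it reaches from about 300 to 875 mm from the base axis. Payload 4.2 kg.
Tool frame: the origin (TCP) lies midway between the tips of the shut fingers; the grasp point (between the pads) lies 19 mm behind it; z points along the fingers, y is the line along which they close (so a half turn about z gives the same grasp; the last joint's range is limited). The gripper opens to 85 mm and grips with 20 to 120 N. Pads are 22 mm wide; open, the fingers measure 114 mm over their backs; the gripper's body (76 mm by 85 mm) begins 54 mm behind the grasp point. The pads swing forward as they close: fully open they stand 13 mm farther back than shut.
Start: joints at [-1.207, 0.32, 1.565, -0, 1.257, -0.02], TCP at [215.311, -533.182, 231.338] pointing down, gripper open.
Joint ranges: [-3.11, 3.11], [-0.84, 2.01], [0.21, 2.61], [-1.34, 4.49], [0.05, 2.63], [-2.56, 2.56]. Speed limits (rad/s): [2.57, 2.57, 3.14, 3.14, 3.14, 3.14].

INTERFACE

Orientations are given as a rotation vector (axis times angle).
In Python, from plant import manip gives the robot as it stands.
- The arm moves only by the shell command python3 -m pendant 'ROWS' [OPENING]. ROWS is JSON, a list of rows, each an object of numbers: "dx", "dy", "dz": the shift along the tool's x, y, z in units of 40 mm (1.0 is 40 mm); "yaw": the turn about the tool's z in units of 6 degrees (1.0 is 6 degrees). In form: [{"dx": .., "dy": .., "dz": .., "yaw": ..}, ...]. A call has 1 to 20 rows; each row is the pose to reach, as a shift and turn from the pose commanded when the call began, along the tool's axes at that moment; what a row does not reach only later rows make up. A row lasts 1/8 s, in which the tool goes at most 62.5 mm and 10.7 degrees, less where a joint would pass 70% of its speed; a pose out of reach is approached as far as the arm can. A call with a gripper value outside its range is refused whole. OPENING is the opening, from -1 (shut) to 1 (fully open), set as the call begins (- or left out, the last holds). The fingers move at their own pace and stop on an object; the grip force is fixed at half the most. Time passes only in rows, so rows that repeat a pose let the fingers close. It gives the time, the measured TCP pose, the force, the opening and the grip force at its end, in the units of the state.
- manip.sense(): the state, without advancing time (a new reading comes with each control period).
- manip.snapshot(name): name is "side" or "top" or "wrist"; returns a dict with "color" (480x640x3 uint8, red, green, blue), "depth" (480x640 float32, mm along the optical axis (not along the pixel's ray), 0 where there is no reading), "fx", "fy", "cx", "cy" (pixels), "R" (3x3) and "t" (3): a world point X has camera coordinates R X + t. Camera axes: x right, y down, z forward; pixel columns grow to the right and rows downward; lengths in mm; the calibration is good to about 2 mm. A picture is of the moment at which its call begins.
- manip.finish_job(): hands the job in; it is judged then, once.
The state is a dict: "time_s": time; "joints": joint angles; "joint_velocities": joint speeds; "joint_efforts": joint torques, N m; "eef_pos": TCP position; "tool_rot": TCP orientation; "ft_force": force on the tool from outside, world axes, zero at the start; "torque": the same for the moment, N m; "grip_width": finger opening in mm; "gripper_force": force on a finger pad.
Only numpy, scipy, OpenCV 4.12 (cv2) and the standard library are available. Lean on these libraries where they do the work, as an engineer would, in place of code of your own. Each camera call takes 0.05 s, during which the arm holds its last target. There are 200 camera calls.

## Working session

There is one attempt and no reset: what is moved stays moved. The work goes in short steps, Python scripts to look and compute and a shell command to move; the robot and the scene stay as the last step left them, time stands still between calls to the robot, and variables do not carry over. Pictures are saved under pics/ and viewed, at most 14 in all, crops included, and the job is handed in when it is done.

```bash
mkdir -p pics; ls
python3 - <<'E'
from plant import manip
import cv2,numpy as np,pickle
d={}
for n in("top","side"):
    s=manip.snapshot(n);d[n]=s;cv2.imwrite(f"pics/{n}0.png",s["color"][:,:,::-1])
    print(n,s["fx"],s["cx"],s["cy"],np.round(s["R"],3).tolist(),np.round(s["t"],1), (s["depth"]>0).mean())
pickle.dump(d,open("d0.pkl","wb"))
print(manip.sense())
E
```

```text
pics
top 550.6635185704954 311.3823744190379 256.4932501048101 [[-0.006, -1.0, 0.002], [-0.994, 0.005, -0.113], [0.113, -0.003, -0.994]] [   3.   632.4 1266.3] 0.9960188802083333
side 466.9087441061201 317.099868277723 244.2299532624069 [[-0.998, -0.062, 0.023], [-0.049, 0.469, -0.882], [0.044, -0.881, -0.472]] [ 617.5   89.  1216.3] 0.9959765625
{'time_s': 0.1, 'joints': array([-1.20699172e+00,  3.20198341e-01,  1.56552904e+00,  1.62588302e-05,
        1.25739401e+00, -1.99980619e-02]), 'joint_velocities': array([ 5.94676448e-05, -2.08485292e-03, -1.24581812e-03, -3.28895044e-04,
        2.65952882e-04, -1.74342213e-03]), 'joint_efforts': array([ 2.27413802e-04, -4.16410303e+01, -2.34704661e+01,  2.96926196e-06,
        4.87294121e-03,  5.71114782e-06]), 'eef_pos': array([ 215.16716612, -532.77753585,  230.59421848]), 'tool_rot': array([-3.08244394e+00, -5.98886841e-01,  3.86651443e-04]), 'ft_force': array([ 1.0877449 , -0.07244647,  0.52095872]), 'torque': array([-0.01553465,  0.05033325,  0.0300063 ]), 'gripper_force': 0.0, 'grip_width': 85.5702945122089}
```

View pics/top0.png

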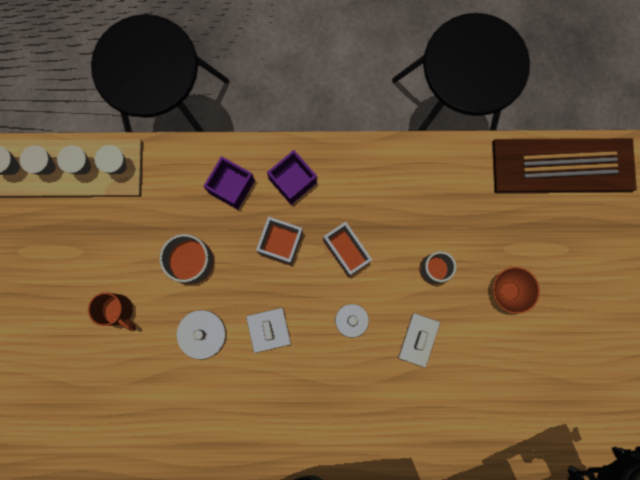

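View pics/side0.png

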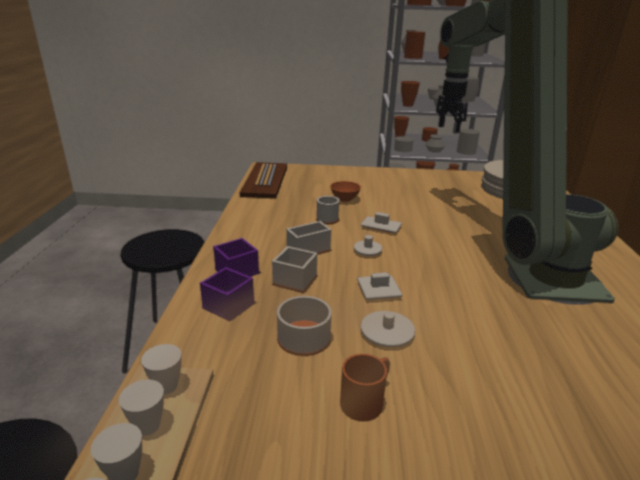

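Top view: lids are large round (201,335), square (269,330), small round (352,321) and oblong (420,340). White jars are large round (187,260), square (280,240), oblong (348,249) and small round (439,267). Possible confusions:
- **Square jar:** the purple boxes at (229,183) and (293,177), which I leave alone.
- **Small round jar:** the white cups on the tray at (35,160), (72,160) and (110,160).
- **Bystanders:** the mug (110,310) and the bowl (515,290).

The side view agrees.

```bash
cat > h.py <<'E'
import numpy as np,cv2
from plant import manip
def world(s):
    v,u=np.mgrid[:480,:640]; d=s["depth"]
    c=np.stack([(u-s["cx"])/s["fx"]*d,(v-s["cy"])/s["fy"]*d,d],-1)
    return (c-s["t"])@s["R"]
def ray(s,px,z):
    px=np.atleast_2d(px).astype(float)
    r=np.c_[(px[:,0]-s["cx"])/s["fx"],(px[:,1]-s["cy"])/s["fy"],np.ones(len(px))]@s["R"]
    o=-s["R"].T@s["t"]; return (o+r*((z-o[2])/r[:,2])[:,None])[:,:2]
def white(s):
    h=cv2.cvtColor(s["color"],cv2.COLOR_RGB2HSV); return (h[...,1]<70)&(h[...,2]>60)
def blobs(s,lo,hi,zp,amin=60):
    """white pixels in a height band -> largest outline, rays onto plane zp"""
    W=world(s); m=white(s)&(W[...,2]>lo)&(W[...,2]<hi)&(abs(W[...,1])<460)
    m=cv2.morphologyEx(m.astype(np.uint8),cv2.MORPH_CLOSE,np.ones((3,3)))
    out=[]
    for c in cv2.findContours(m,cv2.RETR_EXTERNAL,cv2.CHAIN_APPROX_NONE)[0]:
        x,y,w,h=cv2.boundingRect(c)
        if w*h<amin: continue
        mk=np.zeros(m.shape,np.uint8);cv2.drawContours(mk,[c],-1,1,-1);mk&=m
        p=ray(s,c[:,0],zp).astype(np.float32)
        (cx,cy),(a,b),th=cv2.minAreaRect(p)
        if a<b: a,b,th=b,a,th-90
        M=cv2.moments(p.reshape(-1,1,2))
        out.append((c[:,0].mean(0).round(),np.round([cx,cy,M['m10']/M['m00'],M['m01']/M['m00']],1),np.round([a,b,th],1),round(float(np.median(W[mk>0][:,2])),1)))
    return sorted(out,key=lambda o:o[0][0])
E
python3 - <<'E'
import pickle,h,cv2
s=pickle.load(open("d0.pkl","rb"))["top"]
for n,b in(("lid",(11,25,18)),("grip",(42,58,50)),("jar",(60,80,70))):
    print(n)
    for o in h.blobs(s,*b,amin=20): print(*o)
c=cv2.resize(s["color"][210:375,155:470,::-1],None,fx=2.5,fy=2.5,interpolation=cv2.INTER_CUBIC);cv2.imwrite("pics/crop0.png",c)
E
```

```text
lid
[201. 334.] [452.1 262.  451.8 261.9] [112.5 110.9   0.7] 17.4
[268. 330.] [460.9 102.8 460.9 102.8] [89.2 89.1 13. ] 17.7
[352. 320.] [481.6 -94.6 482.1 -94.7] [ 77.1  76.4 -45.6] 17.5
[419. 340.] [ 435.5 -252.9  435.6 -253. ] [112.8  67.  -19.6] 17.8
gripTraceback (most recent call last):
  File "<stdin>", line 5, in <module>
  File "h.py", line 26, in blobs
    out.append((c[:,0].mean(0).round(),np.round([cx,cy,M['m10']/M['m00'],M['m01']/M['m00']],1),np.round([a,b,th],1),round(float(np.median(W[mk>0][:,2])),1)))
                                                       ~~~~~~~~^~~~~~~~~
ZeroDivisionError: float division by zero
```

```bash
sed -i "s/M\['m00'\]/(M['m00'] or 1e9)/g" h.py
python3 - <<'E'
import pickle,h,cv2
s=pickle.load(open("d0.pkl","rb"))["top"]
for n,b in(("grip",(42,58,50)),("jar",(60,80,70))):
    print(n)
    for o in h.blobs(s,*b,amin=20): print(*o)
c=cv2.resize(s["color"][210:375,155:470,::-1],None,fx=2.5,fy=2.5,interpolation=cv2.INTER_CUBIC);cv2.imwrite("pics/crop0.png",c)
E
```

```text
grip
[198. 334.] [451.6 261.4 451.7 261.3] [23.  20.5 89.7] 49.1
[267. 330.] [461.2 102.1 461.  102.5] [43.3 18.7 12.8] 49.2
[333. 251.] [643.9 -50.5   0.    0. ] [11.7  1.4 36.2] 51.8
[353. 320.] [481.6 -94.5 482.  -94.7] [20.9 20.6 89.7] 48.9
[421. 340.] [ 435.8 -252.5  435.4 -252.5] [ 43.5  18.  -20.1] 49.2
jar
[184. 258.] [628.  292.7 627.5 293.1] [110.8 108.8  89.7] 68.8
[279. 239.] [669.6  74.1 669.6  74.2] [84.6 84.6 70.4] 69.1
[348. 248.] [648.3 -83.6 648.3 -83.7] [108.1  63.1  34. ] 69.1
[440. 266.] [ 604.9 -295.9  604.2 -296. ] [69.6 69.  -1.7] 69.0
```

View pics/crop0.png

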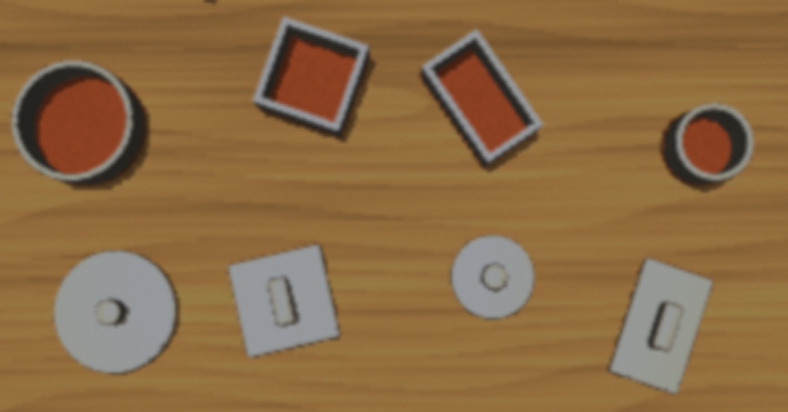

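The crop confirms the choice: four white lids and four white jars with terracotta floors, with measured sizes and heights matching the description. The square lid's bar runs at +13° and the oblong's at -20°.

```bash
cat > g.py <<'E'
import sys,numpy as np
from scipy.spatial.transform import Rotation as Ro
from plant import manip
s=manip.sense(); R=Ro.from_rotvec(s["tool_rot"]).as_matrix()
psi=np.degrees(np.arctan2(R[1,0],R[0,0]))
print("t",s["time_s"],"tcp",s["eef_pos"].round(1),"psi",psi.round(2),"tilt",R[2,2].round(5),"F",s["ft_force"].round(1),"w",round(s["grip_width"],1),"g",round(s["gripper_force"],1),"q6",s["joints"][5].round(2))
for a in sys.argv[1:]:
    x,y,z,p=map(float,a.split(","))
    d=R.T@(np.array([x,y,z])-s["eef_pos"])/40
    print(a,"dx %.3f dy %.3f dz %.3f"%tuple(d),"yaw %.3f"%(((psi-p+180)%360-180)/6))
E
python3 g.py 435.6,-252.7,120,-20 435.6,-252.7,22,-20
```

```text
t 0.1 tcp [ 215.2 -532.8  230.6] psi 21.99 tilt -1.0 F [ 1.1 -0.1  0.5] w 85.6 g 0.0 q6 -0.02
435.6,-252.7,120,-20 dx 7.732 dy -4.425 dz 2.772 yaw 6.998
435.6,-252.7,22,-20 dx 7.732 dy -4.421 dz 5.222 yaw 6.998
```

```bash
python3 -m pendant '[{"dx":7.73,"dy":-4.42,"dz":2.4,"yaw":7},{"dx":7.73,"dy":-4.42,"dz":2.4,"yaw":7},{"dx":7.73,"dy":-4.42,"dz":2.4,"yaw":7},{"dx":7.73,"dy":-4.42,"dz":2.4,"yaw":7},{"dx":7.73,"dy":-4.42,"dz":2.4,"yaw":7},{"dx":7.73,"dy":-4.42,"dz":2.4,"yaw":7},{"dx":7.73,"dy":-4.42,"dz":2.4,"yaw":7},{"dx":7.73,"dy":-4.42,"dz":2.4,"yaw":7},{"dx":7.73,"dy":-4.42,"dz":2.4,"yaw":7},{"dx":7.73,"dy":-4.42,"dz":2.4,"yaw":7}]' 1; python3 g.py 435.6,-252.7,22,-20
```

```text
time_s: 1.35
eef_pos: [435.3, -254.7, 135.7]
tool_rot: [3.093, -0.549, 0.001]
ft_force: [-0.1, -0.4, 0.0]
grip_width: 85.6
gripper_force: 0.0
t 1.35 tcp [ 435.3 -254.7  135.7] psi -20.13 tilt -1.0 F [-0.1 -0.4  0. ] w 85.6 g 0.0 q6 1.37
435.6,-252.7,22,-20 dx -0.012 dy -0.052 dz 2.843 yaw -0.022
```

```bash
python3 -m pendant '[{"dz":1},{"dz":2},{"dz":2.5},{"dz":2.83},{"dz":2.83},{"dz":2.83}]'; python3 -m pendant '[{"dz":0},{"dz":0},{"dz":0},{"dz":0},{"dz":0},{"dz":0},{"dz":0},{"dz":0}]' -1; python3 g.py
```

```text
t 1.35 tcp [ 435.3 -254.7  135.7] psi -20.13 tilt -1.0 F [-0.1 -0.4  0. ] w 85.6 g 0.0 q6 1.37validation failed for argument at $[0]...
validation failed for argument at $[0]...
```

Rows apparently need all four keys.

```bash
python3 -m pendant '[{"dx":0,"dy":0,"dz":1,"yaw":0},{"dx":0,"dy":0,"dz":2,"yaw":0},{"dx":0,"dy":0,"dz":2.5,"yaw":0},{"dx":0,"dy":0,"dz":2.83,"yaw":0},{"dx":0,"dy":0,"dz":2.83,"yaw":0},{"dx":0,"dy":0,"dz":2.83,"yaw":0}]' 1 && python3 g.py && python3 -m pendant '[{"dx":0,"dy":0,"dz":0,"yaw":0},{"dx":0,"dy":0,"dz":0,"yaw":0},{"dx":0,"dy":0,"dz":0,"yaw":0},{"dx":0,"dy":0,"dz":0,"yaw":0},{"dx":0,"dy":0,"dz":0,"yaw":0},{"dx":0,"dy":0,"dz":0,"yaw":0},{"dx":0,"dy":0,"dz":0,"yaw":0},{"dx":0,"dy":0,"dz":0,"yaw":0}]' -1; python3 g.py 435.6,-252.7,130,-20 648.3,-83.7,130,34 648.3,-83.7,84,34
```

```text
time_s: 2.1
eef_pos: [436.4, -254.1, 23.0]
tool_rot: [3.093, -0.546, 0.003]
ft_force: [0.0, 0.2, -1.1]
grip_width: 85.6
gripper_force: 0.0
t 2.1 tcp [ 436.4 -254.1   23. ] psi -20.03 tilt -1.0 F [ 0.   0.2 -1.1] w 85.6 g 0.0 q6 1.37
time_s: 3.1
eef_pos: [435.9, -253.5, 22.3]
tool_rot: [3.094, -0.546, 0.001]
ft_force: [0.0, 1.1, 5.1]
grip_width: 16.8
gripper_force: 59.3
t 3.1 tcp [ 435.9 -253.5   22.3] psi -20.02 tilt -1.0 F [0.  1.1 5.1] w 16.8 g 59.3 q6 1.37
435.6,-252.7,130,-20 dx -0.014 dy -0.015 dz -2.692 yaw -0.003
648.3,-83.7,130,34 dx 3.537 dy -5.805 dz -2.691 yaw -9.003
648.3,-83.7,84,34 dx 3.536 dy -5.805 dz -1.541 yaw -9.003
```

```bash
python3 -m pendant '[{"dx":0,"dy":0,"dz":-0.5,"yaw":0},{"dx":0,"dy":0,"dz":-1.5,"yaw":0},{"dx":0,"dy":0,"dz":-2.4,"yaw":0},{"dx":0.3,"dy":-0.5,"dz":-2.8,"yaw":-0.8},{"dx":0.7,"dy":-1.2,"dz":-2.8,"yaw":-1.9},{"dx":1.2,"dy":-2.0,"dz":-2.8,"yaw":-3.1},{"dx":1.7,"dy":-2.8,"dz":-2.8,"yaw":-4.3},{"dx":2.2,"dy":-3.6,"dz":-2.8,"yaw":-5.6},{"dx":2.7,"dy":-4.4,"dz":-2.8,"yaw":-6.8},{"dx":3.1,"dy":-5.1,"dz":-2.8,"yaw":-7.9},{"dx":3.4,"dy":-5.6,"dz":-2.8,"yaw":-8.7},{"dx":3.53,"dy":-5.8,"dz":-2.8,"yaw":-9},{"dx":3.53,"dy":-5.8,"dz":-2.8,"yaw":-9},{"dx":3.53,"dy":-5.8,"dz":-2.8,"yaw":-9},{"dx":3.53,"dy":-5.8,"dz":-2.8,"yaw":-9},{"dx":3.53,"dy":-5.8,"dz":-2.8,"yaw":-9}]' -1; python3 g.py 648.3,-83.7,84,34
python3 - <<'E'
import h,cv2
s=h.manip.snapshot("side");cv2.imwrite("pics/s1.png",cv2.resize(s["color"][150:330,200:440,::-1],None,fx=3,fy=3))
E
```

```text
time_s: 5.1
eef_pos: [647.5, -84.3, 134.3]
tool_rot: [3.005, 0.917, 0.0]
ft_force: [0.8, 0.1, -2.0]
grip_width: 17.4
gripper_force: 58.9
t 5.1 tcp [647.5 -84.3 134.3] psi 33.94 tilt -1.0 F [ 0.8  0.1 -2. ] w 17.4 g 58.9 q6 0.83
648.3,-83.7,84,34 dx 0.024 dy -0.001 dz 1.257 yaw -0.010
```

View pics/s1.png

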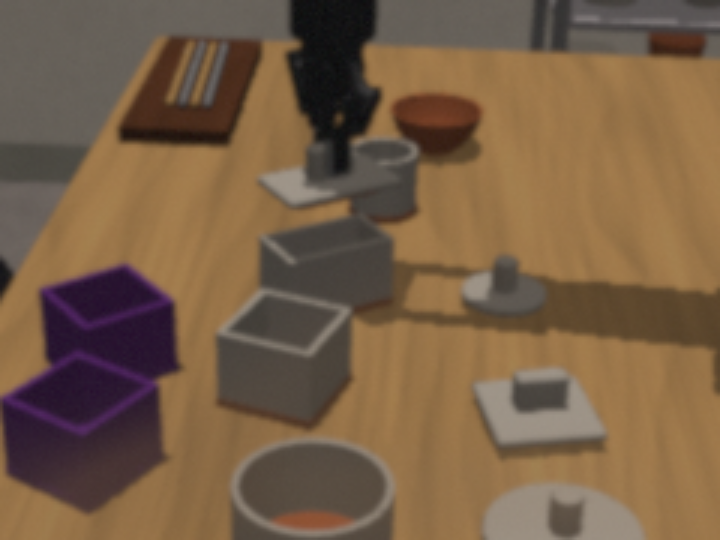

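The oblong lid is in hand above its jar, at about (330,180) in the crop. I'll check the offset and level by depth.

```bash
cat > lid.py <<'E'
import h,sys,numpy as np,cv2
x,y,z=map(float,sys.argv[1:4])   # expected plate top centre
for n in("side","top"):
    s=h.manip.snapshot(n);W=h.world(s)
    m=h.white(s)&(np.hypot(W[...,0]-x,W[...,1]-y)<85)&(abs(W[...,2]-z)<7)
    P=W[m]
    if len(P)<30: print(n,"few",len(P));continue
    c,*_=np.linalg.lstsq(np.c_[P[:,:2]-[x,y],np.ones(len(P))],P[:,2],rcond=None)
    k=cv2.convexHull(h.ray(s,np.argwhere(m)[:,::-1],c[2]).astype(np.float32));(a,b),(w,l),t=cv2.minAreaRect(k)
    print(n,len(P),"slope",c[:2].round(3),"z",c[2].round(1),"rect",np.round([a,b,w,l,t],1))
E
python3 lid.py 648 -84 130
```

```text
side 415 slope [ 0.007 -0.015] z 129.1 rect [645.3 -75.2 117.   74.2  31.9]
top 475 slope [-0.007  0.004] z 129.5 rect [646.  -84.2 111.9  67.1  33.9]
```

```bash
python3 -m pendant '[{"dx":0.05,"dy":0.02,"dz":0.3,"yaw":0},{"dx":0.05,"dy":0.02,"dz":0.7,"yaw":0},{"dx":0.05,"dy":0.02,"dz":0.95,"yaw":0},{"dx":0.05,"dy":0.02,"dz":1.1,"yaw":0},{"dx":0.05,"dy":0.02,"dz":1.2,"yaw":0},{"dx":0.05,"dy":0.02,"dz":1.28,"yaw":0},{"dx":0.05,"dy":0.02,"dz":1.29,"yaw":0},{"dx":0.05,"dy":0.02,"dz":1.29,"yaw":0}]' -1; python3 g.py
```

```text
time_s: 6.25
eef_pos: [650.2, -83.4, 82.9]
tool_rot: [3.004, 0.918, 0.001]
ft_force: [-1.3, 0.1, -1.8]
grip_width: 16.8
gripper_force: 58.9
t 6.25 tcp [650.2 -83.4  82.9] psi 33.99 tilt -1.0 F [-1.3  0.1 -1.8] w 16.8 g 58.9 q6 0.83
```

```bash
python3 -m pendant '[{"dx":0,"dy":0,"dz":0,"yaw":0},{"dx":0,"dy":0,"dz":0,"yaw":0},{"dx":0,"dy":0,"dz":0,"yaw":0},{"dx":0,"dy":0,"dz":0,"yaw":0},{"dx":0,"dy":0,"dz":0,"yaw":0},{"dx":0,"dy":0,"dz":0,"yaw":0},{"dx":0,"dy":0,"dz":-0.5,"yaw":0},{"dx":0,"dy":0,"dz":-1.2,"yaw":0},{"dx":0,"dy":0,"dz":-2,"yaw":0},{"dx":0,"dy":0,"dz":-2,"yaw":0},{"dx":0,"dy":0,"dz":-2,"yaw":0}]' 1;python3 lid.py 648 -84 78;  python3 g.py 482,-94.7,130,20 482,-94.7,22,20
```

```text
time_s: 7.62
eef_pos: [649.3, -83.3, 161.6]
tool_rot: [-3.004, -0.918, 0.002]
ft_force: [-0.4, 0.1, 0.1]
grip_width: 85.6
gripper_force: 0.0
side 438 slope [ 0.006 -0.024] z 77.3 rect [648.3 -74.6 116.3  75.5  34.6]
top 506 slope [-0.005  0.006] z 77.5 rect [648.9 -83.5 112.2  66.9  33.9]
t 7.725 tcp [649.1 -83.2 160.9] psi 33.99 tilt -1.0 F [-0.2  0.3 -0.9] w 85.5 g 0.0 q6 0.83
482,-94.7,130,20 dx -3.623 dy -2.096 dz 0.784 yaw 2.332
482,-94.7,22,20 dx -3.617 dy -2.091 dz 3.484 yaw 2.332
```

Oblong lid is home (plate top at 77.5 mm). Next the small round lid.

```bash
python3 -m pendant '[{"dx":-0.8,"dy":-0.45,"dz":0,"yaw":0},{"dx":-1.9,"dy":-1.1,"dz":0.2,"yaw":0},{"dx":-2.9,"dy":-1.7,"dz":0.7,"yaw":0},{"dx":-3.62,"dy":-2.09,"dz":1.2,"yaw":0},{"dx":-3.62,"dy":-2.09,"dz":1.9,"yaw":0},{"dx":-3.62,"dy":-2.09,"dz":2.6,"yaw":0},{"dx":-3.62,"dy":-2.09,"dz":3.1,"yaw":0},{"dx":-3.62,"dy":-2.09,"dz":3.4,"yaw":0},{"dx":-3.62,"dy":-2.09,"dz":3.48,"yaw":0},{"dx":-3.62,"dy":-2.09,"dz":3.48,"yaw":0},{"dx":-3.62,"dy":-2.09,"dz":3.48,"yaw":0}]' 1;  python3 g.py 482,-94.7,22,34; python3 -m pendant '[{"dx":0,"dy":0,"dz":0,"yaw":0},{"dx":0,"dy":0,"dz":0,"yaw":0},{"dx":0,"dy":0,"dz":0,"yaw":0},{"dx":0,"dy":0,"dz":0,"yaw":0},{"dx":0,"dy":0,"dz":0,"yaw":0},{"dx":0,"dy":0,"dz":0,"yaw":0},{"dx":0,"dy":0,"dz":0,"yaw":0},{"dx":0,"dy":0,"dz":0,"yaw":0}]' -1; python3 g.py 604.5,-296,134,34
```

```text
time_s: 9.1
eef_pos: [483.7, -95.1, 23.9]
tool_rot: [3.004, 0.918, 0.002]
ft_force: [-0.6, -0.4, 0.5]
grip_width: 84.8
gripper_force: 0.0
t 9.1 tcp [483.7 -95.1  23.9] psi 33.99 tilt -1.0 F [-0.6 -0.4  0.5] w 84.8 g 0.0 q6 0.76
482,-94.7,22,34 dx -0.030 dy -0.032 dz 0.048 yaw -0.001
time_s: 10.1
eef_pos: [483.3, -95.0, 23.6]
tool_rot: [3.004, 0.918, 0.0]
ft_force: [-1.8, 0.2, 5.7]
grip_width: 22.4
gripper_force: 58.8
t 10.1 tcp [483.3 -95.   23.6] psi 33.99 tilt -1.0 F [-1.8  0.2  5.7] w 22.4 g 58.8 q6 0.76
604.5,-296,134,34 dx -0.297 dy 5.861 dz -2.759 yaw -0.001
```

```bash
python3 -m pendant '[{"dx":0,"dy":0,"dz":-0.5,"yaw":0},{"dx":0,"dy":0,"dz":-1.5,"yaw":0},{"dx":0,"dy":0.2,"dz":-2.4,"yaw":0},{"dx":0,"dy":0.9,"dz":-2.8,"yaw":0},{"dx":-0.1,"dy":1.8,"dz":-2.8,"yaw":0},{"dx":-0.15,"dy":2.8,"dz":-2.8,"yaw":0},{"dx":-0.2,"dy":3.8,"dz":-2.8,"yaw":0},{"dx":-0.25,"dy":4.8,"dz":-2.8,"yaw":0},{"dx":-0.3,"dy":5.5,"dz":-2.8,"yaw":0},{"dx":-0.3,"dy":5.86,"dz":-2.8,"yaw":0},{"dx":-0.3,"dy":5.86,"dz":-2.8,"yaw":0},{"dx":-0.3,"dy":5.86,"dz":-2.8,"yaw":0},{"dx":-0.3,"dy":5.86,"dz":-2.8,"yaw":0},{"dx":-0.3,"dy":5.86,"dz":-2.8,"yaw":0}]' -1; python3 g.py 604.5,-296,84,34; python3 lid.py 604.5 -296 130
```

```text
time_s: 11.85
eef_pos: [604.1, -295.4, 135.7]
tool_rot: [3.004, 0.919, 0.0]
ft_force: [0.5, -0.6, -0.3]
grip_width: 22.5
gripper_force: 58.9
t 11.85 tcp [ 604.1 -295.4  135.7] psi 34.03 tilt -1.0 F [ 0.5 -0.6 -0.3] w 22.5 g 58.9 q6 0.51
604.5,-296,84,34 dx -0.001 dy 0.017 dz 1.291 yaw 0.004
side 164 slope [-0.012 -0.026] z 129.4 rect [ 604.7 -279.    71.1   75.9    1.1]
top 264 slope [-0.021 -0.036] z 130.4 rect [ 618.6 -274.4   27.1   65.3   48.3]
```

```bash
python3 -m pendant '[{"dx":0,"dy":0,"dz":0.3,"yaw":0},{"dx":0,"dy":0,"dz":0.7,"yaw":0},{"dx":0,"dy":0,"dz":0.95,"yaw":0},{"dx":0,"dy":0,"dz":1.1,"yaw":0},{"dx":0,"dy":0,"dz":1.2,"yaw":0},{"dx":0,"dy":0,"dz":1.28,"yaw":0},{"dx":0,"dy":0,"dz":1.3,"yaw":0},{"dx":0,"dy":0,"dz":1.3,"yaw":0}]' -1; python3 g.py; python3 -m pendant '[{"dx":0,"dy":0,"dz":0,"yaw":0},{"dx":0,"dy":0,"dz":0,"yaw":0},{"dx":0,"dy":0,"dz":0,"yaw":0},{"dx":0,"dy":0,"dz":0,"yaw":0},{"dx":0,"dy":0,"dz":0,"yaw":0},{"dx":0,"dy":0,"dz":0,"yaw":0},{"dx":0,"dy":0,"dz":-0.5,"yaw":0},{"dx":0,"dy":0,"dz":-1.2,"yaw":0},{"dx":0,"dy":0,"dz":-2,"yaw":0},{"dx":0,"dy":0,"dz":-2,"yaw":0},{"dx":0,"dy":0,"dz":-2,"yaw":0}]' 1;python3 lid.py 604.5 -296 78;  python3 g.py 461,102.6,150,13 461,102.6,22,13
```

```text
time_s: 12.95
eef_pos: [604.5, -296.1, 83.7]
tool_rot: [3.004, 0.918, 0.001]
ft_force: [-0.7, -0.2, 0.6]
grip_width: 22.1
gripper_force: 58.9
t 12.95 tcp [ 604.5 -296.1   83.7] psi 33.99 tilt -1.0 F [-0.7 -0.2  0.6] w 22.1 g 58.9 q6 0.51
time_s: 14.32
eef_pos: [603.7, -295.7, 162.4]
tool_rot: [-3.003, -0.918, 0.002]
ft_force: [-0.4, -0.7, -0.8]
grip_width: 85.4
gripper_force: 0.0
side 196 slope [-0.001 -0.024] z 77.2 rect [ 603.2 -282.2   76.2   80.6    6.8]
top 348 slope [0.007 0.004] z 77.6 rect [ 608.4 -282.    49.4   76.5   73.7]
t 14.425 tcp [ 603.5 -295.7  161.6] psi 33.99 tilt -1.0 F [ 0.8  0.  -0.1] w 85.5 g 0.0 q6 0.5
461,102.6,150,13 dx 2.613 dy -10.246 dz 0.313 yaw 3.498
461,102.6,22,13 dx 2.618 dy -10.237 dz 3.513 yaw 3.498
```

```bash
python3 -m pendant '[{"dx":0.2,"dy":-0.8,"dz":0,"yaw":0.3},{"dx":0.5,"dy":-2,"dz":0,"yaw":0.7},{"dx":0.82,"dy":-3.2,"dz":0,"yaw":1.1},{"dx":1.15,"dy":-4.5,"dz":0,"yaw":1.6},{"dx":1.5,"dy":-5.8,"dz":0,"yaw":2},{"dx":1.8,"dy":-7.1,"dz":0.1,"yaw":2.5},{"dx":2.1,"dy":-8.4,"dz":0.3,"yaw":3},{"dx":2.4,"dy":-9.5,"dz":0.6,"yaw":3.4},{"dx":2.61,"dy":-10.24,"dz":1.2,"yaw":3.5},{"dx":2.61,"dy":-10.24,"dz":2,"yaw":3.5},{"dx":2.61,"dy":-10.24,"dz":2.7,"yaw":3.5},{"dx":2.61,"dy":-10.24,"dz":3.2,"yaw":3.5},{"dx":2.61,"dy":-10.24,"dz":3.5,"yaw":3.5},{"dx":2.61,"dy":-10.24,"dz":3.53,"yaw":3.5},{"dx":2.61,"dy":-10.24,"dz":3.53,"yaw":3.5},{"dx":2.61,"dy":-10.24,"dz":3.53,"yaw":3.5}]' 1;  python3 g.py 461,102.6,22,13; python3 -m pendant '[{"dx":0,"dy":0,"dz":0,"yaw":0},{"dx":0,"dy":0,"dz":0,"yaw":0},{"dx":0,"dy":0,"dz":0,"yaw":0},{"dx":0,"dy":0,"dz":0,"yaw":0},{"dx":0,"dy":0,"dz":0,"yaw":0},{"dx":0,"dy":0,"dz":0,"yaw":0},{"dx":0,"dy":0,"dz":0,"yaw":0},{"dx":0,"dy":0,"dz":0,"yaw":0}]' -1; python3 g.py 669.6,74.1,134,-19.6
```

```text
time_s: 16.42
eef_pos: [462.4, 102.0, 22.8]
tool_rot: [-3.121, -0.355, -0.003]
ft_force: [-0.1, 0.2, -0.6]
grip_width: 85.7
gripper_force: 0.0
t 16.425 tcp [462.4 102.   22.8] psi 12.98 tilt -1.0 F [-0.1  0.2 -0.6] w 85.7 g 0.0 q6 1.54
461,102.6,22,13 dx -0.032 dy -0.022 dz 0.019 yaw -0.003
time_s: 17.42
eef_pos: [462.2, 102.0, 22.3]
tool_rot: [-3.121, -0.355, -0.001]
ft_force: [-0.1, -0.2, 5.8]
grip_width: 17.4
gripper_force: 59.3
t 17.425 tcp [462.2 102.   22.3] psi 12.99 tilt -1.0 F [-0.1 -0.2  5.8] w 17.4 g 59.3 q6 1.54
669.6,74.1,134,-19.6 dx 4.899 dy 1.846 dz -2.788 yaw 5.431
```

```bash
python3 -m pendant '[{"dx":0,"dy":0,"dz":-0.5,"yaw":0},{"dx":0,"dy":0,"dz":-1.5,"yaw":0},{"dx":0.2,"dy":0.1,"dz":-2.4,"yaw":0.2},{"dx":0.8,"dy":0.3,"dz":-2.8,"yaw":0.9},{"dx":1.6,"dy":0.6,"dz":-2.8,"yaw":1.8},{"dx":2.5,"dy":0.95,"dz":-2.8,"yaw":2.8},{"dx":3.4,"dy":1.3,"dz":-2.8,"yaw":3.8},{"dx":4.2,"dy":1.6,"dz":-2.8,"yaw":4.7},{"dx":4.7,"dy":1.8,"dz":-2.8,"yaw":5.3},{"dx":4.9,"dy":1.85,"dz":-2.8,"yaw":5.43},{"dx":4.9,"dy":1.85,"dz":-2.8,"yaw":5.43},{"dx":4.9,"dy":1.85,"dz":-2.8,"yaw":5.43},{"dx":4.9,"dy":1.85,"dz":-2.8,"yaw":5.43},{"dx":4.9,"dy":1.85,"dz":-2.8,"yaw":5.43}]' -1; python3 g.py 669.6,74.1,82.3,-19.6; python3 lid.py 669.6 74.1 130
```

```text
time_s: 19.18
eef_pos: [669.1, 74.0, 134.4]
tool_rot: [3.096, -0.534, 0.0]
ft_force: [0.1, -0.7, -1.8]
grip_width: 17.1
gripper_force: 58.6
t 19.175 tcp [669.1  74.  134.4] psi -19.57 tilt -1.0 F [ 0.1 -0.7 -1.8] w 17.1 g 58.6 q6 2.01
669.6,74.1,82.3,-19.6 dx 0.011 dy -0.006 dz 1.303 yaw 0.005
side 564 slope [ 0.003 -0.018] z 129.2 rect [668.1  81.1  97.5  92.3  70.1]
top 523 slope [ 0.007 -0.009] z 129.7 rect [644.9  80.9  89.   40.2  70.3]
```

```bash
python3 -m pendant '[{"dx":0,"dy":0,"dz":0.3,"yaw":0},{"dx":0,"dy":0,"dz":0.7,"yaw":0},{"dx":0,"dy":0,"dz":0.95,"yaw":0},{"dx":0,"dy":0,"dz":1.1,"yaw":0},{"dx":0,"dy":0,"dz":1.2,"yaw":0},{"dx":0,"dy":0,"dz":1.28,"yaw":0},{"dx":0,"dy":0,"dz":1.3,"yaw":0},{"dx":0,"dy":0,"dz":1.3,"yaw":0}]' -1; python3 g.py; python3 -m pendant '[{"dx":0,"dy":0,"dz":0,"yaw":0},{"dx":0,"dy":0,"dz":0,"yaw":0},{"dx":0,"dy":0,"dz":0,"yaw":0},{"dx":0,"dy":0,"dz":0,"yaw":0},{"dx":0,"dy":0,"dz":0,"yaw":0},{"dx":0,"dy":0,"dz":0,"yaw":0},{"dx":0,"dy":0,"dz":-0.5,"yaw":0},{"dx":0,"dy":0,"dz":-1.2,"yaw":0},{"dx":0,"dy":0,"dz":-2,"yaw":0},{"dx":0,"dy":0,"dz":-2,"yaw":0},{"dx":0,"dy":0,"dz":-2,"yaw":0}]' 1;python3 lid.py 669.6 74.1 78;  python3 g.py 452,261.8,150,13 452,261.8,22,13
```

```text
time_s: 20.27
eef_pos: [669.6, 73.9, 82.4]
tool_rot: [-3.096, 0.534, -0.001]
ft_force: [0.1, -0.3, -1.4]
grip_width: 17.2
gripper_force: 58.7
t 20.275 tcp [669.6  73.9  82.4] psi -19.59 tilt -1.0 F [ 0.1 -0.3 -1.4] w 17.2 g 58.7 q6 2.01
time_s: 21.65
eef_pos: [668.9, 73.8, 161.2]
tool_rot: [3.095, -0.534, -0.002]
ft_force: [-0.7, 0.8, 0.3]
grip_width: 85.6
gripper_force: 0.0
side 576 slope [ 0.    -0.022] z 77.4 rect [668.2  81.5  97.5  90.6  71.6]
top 563 slope [ 0.011 -0.012] z 77.9 rect [647.7  79.4  89.3  45.8  71.2]
t 21.75 tcp [668.6  73.8 160.4] psi -19.59 tilt -1.0 F [-0.8 -0.1 -0.4] w 85.3 g 0.0 q6 2.01
452,261.8,150,13 dx -6.676 dy -2.613 dz 0.275 yaw -5.432
452,261.8,22,13 dx -6.667 dy -2.617 dz 3.475 yaw -5.432
```

```bash
python3 -m pendant '[{"dx":-0.6,"dy":-0.24,"dz":0,"yaw":-0.5},{"dx":-1.6,"dy":-0.63,"dz":0,"yaw":-1.3},{"dx":-2.7,"dy":-1.05,"dz":0,"yaw":-2.2},{"dx":-3.8,"dy":-1.5,"dz":0,"yaw":-3.1},{"dx":-4.9,"dy":-1.9,"dz":0.1,"yaw":-4},{"dx":-5.9,"dy":-2.3,"dz":0.4,"yaw":-4.8},{"dx":-6.5,"dy":-2.55,"dz":0.9,"yaw":-5.4},{"dx":-6.67,"dy":-2.62,"dz":1.6,"yaw":-5.43},{"dx":-6.67,"dy":-2.62,"dz":2.4,"yaw":-5.43},{"dx":-6.67,"dy":-2.62,"dz":3,"yaw":-5.43},{"dx":-6.67,"dy":-2.62,"dz":3.4,"yaw":-5.43},{"dx":-6.67,"dy":-2.62,"dz":3.5,"yaw":-5.43},{"dx":-6.67,"dy":-2.62,"dz":3.5,"yaw":-5.43},{"dx":-6.67,"dy":-2.62,"dz":3.5,"yaw":-5.43}]' 1;  python3 g.py 452,261.8,22,13; python3 -m pendant '[{"dx":0,"dy":0,"dz":0,"yaw":0},{"dx":0,"dy":0,"dz":0,"yaw":0},{"dx":0,"dy":0,"dz":0,"yaw":0},{"dx":0,"dy":0,"dz":0,"yaw":0},{"dx":0,"dy":0,"dz":0,"yaw":0},{"dx":0,"dy":0,"dz":0,"yaw":0},{"dx":0,"dy":0,"dz":0,"yaw":0},{"dx":0,"dy":0,"dz":0,"yaw":0}]' -1; python3 g.py 627.8,292.9,134,13
```

```text
time_s: 23.5
eef_pos: [453.7, 262.3, 22.6]
tool_rot: [-3.121, -0.355, -0.002]
ft_force: [-0.3, -0.8, -0.2]
grip_width: 85.5
gripper_force: 0.0
t 23.5 tcp [453.7 262.3  22.6] psi 12.99 tilt -1.0 F [-0.3 -0.8 -0.2] w 85.5 g 0.0 q6 1.85
452,261.8,22,13 dx -0.043 dy 0.002 dz 0.016 yaw -0.002
time_s: 24.5
eef_pos: [453.5, 262.3, 22.5]
tool_rot: [-3.121, -0.355, -0.001]
ft_force: [-1.2, 0.4, 5.1]
grip_width: 22.4
gripper_force: 58.8
t 24.5 tcp [453.5 262.3  22.5] psi 12.98 tilt -1.0 F [-1.2  0.4  5.1] w 22.4 g 58.8 q6 1.85
627.8,292.9,134,13 dx 4.420 dy 0.233 dz -2.784 yaw -0.003
```

```bash
python3 -m pendant '[{"dx":0,"dy":0,"dz":-0.5,"yaw":0},{"dx":0,"dy":0,"dz":-1.5,"yaw":0},{"dx":0,"dy":0,"dz":-2.4,"yaw":0},{"dx":0.4,"dy":0,"dz":-2.8,"yaw":0},{"dx":1.2,"dy":0.05,"dz":-2.8,"yaw":0},{"dx":2.1,"dy":0.1,"dz":-2.8,"yaw":0},{"dx":3,"dy":0.15,"dz":-2.8,"yaw":0},{"dx":3.8,"dy":0.2,"dz":-2.8,"yaw":0},{"dx":4.3,"dy":0.23,"dz":-2.8,"yaw":0},{"dx":4.45,"dy":0.23,"dz":-2.8,"yaw":0},{"dx":4.45,"dy":0.23,"dz":-2.8,"yaw":0},{"dx":4.45,"dy":0.23,"dz":-2.8,"yaw":0},{"dx":4.45,"dy":0.23,"dz":-2.8,"yaw":0}]' -1; python3 g.py 627.8,292.9,82.4,13; python3 lid.py 627.8 292.9 130
```

```text
time_s: 26.12
eef_pos: [628.1, 293.1, 134.3]
tool_rot: [3.121, 0.356, -0.0]
ft_force: [-0.2, 0.1, -1.9]
grip_width: 22.3
gripper_force: 58.9
t 26.125 tcp [628.1 293.1 134.3] psi 13.01 tilt -1.0 F [-0.2  0.1 -1.9] w 22.3 g 58.9 q6 1.76
627.8,292.9,82.4,13 dx -0.008 dy 0.003 dz 1.298 yaw 0.001
side 1305 slope [-0.002 -0.012] z 129.1 rect [627.7 301.5 115.7 112.2  90. ]
top 651 slope [-0.003  0.001] z 129.2 rect [622.8 280.9  91.4 112.   66. ]
```

```bash
python3 -m pendant '[{"dx":0,"dy":0,"dz":0.3,"yaw":0},{"dx":0,"dy":0,"dz":0.7,"yaw":0},{"dx":0,"dy":0,"dz":0.95,"yaw":0},{"dx":0,"dy":0,"dz":1.1,"yaw":0},{"dx":0,"dy":0,"dz":1.2,"yaw":0},{"dx":0,"dy":0,"dz":1.28,"yaw":0},{"dx":0,"dy":0,"dz":1.3,"yaw":0},{"dx":0,"dy":0,"dz":1.3,"yaw":0}]' -1; python3 g.py; python3 -m pendant '[{"dx":0,"dy":0,"dz":0,"yaw":0},{"dx":0,"dy":0,"dz":0,"yaw":0},{"dx":0,"dy":0,"dz":0,"yaw":0},{"dx":0,"dy":0,"dz":0,"yaw":0},{"dx":0,"dy":0,"dz":0,"yaw":0},{"dx":0,"dy":0,"dz":0,"yaw":0},{"dx":0,"dy":0,"dz":-0.5,"yaw":0},{"dx":0,"dy":0,"dz":-1.2,"yaw":0},{"dx":0,"dy":0,"dz":-2,"yaw":0},{"dx":-1,"dy":0,"dz":-2.5,"yaw":0},{"dx":-2,"dy":0,"dz":-3,"yaw":0},{"dx":-3.2,"dy":0,"dz":-3,"yaw":0},{"dx":-4.4,"dy":0,"dz":-3,"yaw":0},{"dx":-5.5,"dy":0,"dz":-3,"yaw":0},{"dx":-6,"dy":0,"dz":-3,"yaw":0},{"dx":-6,"dy":0,"dz":-3,"yaw":0},{"dx":-6,"dy":0,"dz":-3,"yaw":0}]' 1
python3 - <<'E'
import h,cv2
s=h.manip.snapshot("top")
for o in h.blobs(s,70,86,78): print(*o)
c=cv2.resize(s["color"][130:380,70:560,::-1],None,fx=1.6,fy=1.6)
cv2.imwrite("pics/end_top.png",c)
s=h.manip.snapshot("side");cv2.imwrite("pics/end_side.png",s["color"][:,:,::-1])
E
for p in "627.8 292.9" "669.6 74.1" "648.3 -83.7" "604.5 -296"; do python3 lid.py $p 78; done
```

```text
time_s: 27.22
eef_pos: [629.0, 293.2, 82.6]
tool_rot: [-3.121, -0.355, -0.001]
ft_force: [-0.0, -0.8, -0.6]
grip_width: 22.3
gripper_force: 59.1
t 27.225 tcp [629.  293.2  82.6] psi 12.99 tilt -1.0 F [-0.  -0.8 -0.6] w 22.3 g 59.1 q6 1.76
time_s: 29.35
eef_pos: [396.0, 239.6, 202.4]
tool_rot: [-3.121, -0.355, -0.002]
ft_force: [0.1, 0.4, 0.2]
grip_width: 85.5
gripper_force: 0.0
[117. 158.] [860.5 449.3 859.7 451.6] [60.1 23.3  2. ] 85.3
[184. 258.] [626.7 291.3 627.1 291.1] [113.4 112.1  45.4] 77.4
[280. 239.] [668.4  72.1 668.4  72.1] [89.7 89.6 70.4] 77.4
[348. 247.] [648.7 -83.5 648.7 -83.5] [113.5  67.4  33.9] 77.5
[441. 266.] [ 603.2 -295.2  603.2 -295.3] [76.1 75.5 -1.6] 77.9
side 1407 slope [-0.001 -0.012] z 77.4 rect [628.  298.5 112.9 119.3  22.8]
top 1847 slope [-0.001 -0.002] z 77.4 rect [626.7 291.5 113.4 112.1  45.4]
side 582 slope [ 0.004 -0.018] z 77.2 rect [668.2  81.1  97.2  90.6  71.6]
top 1322 slope [ 0.001 -0.004] z 77.5 rect [668.5  72.2  89.7  89.5  70.3]
side 440 slope [ 0.007 -0.028] z 77.3 rect [647.9 -73.5 116.4  76.7  32.2]
top 1255 slope [-0.002 -0.003] z 77.7 rect [648.7 -83.5 113.4  67.4  33.9]
side 201 slope [-0.005 -0.025] z 77.1 rect [ 602.7 -282.6   78.1   80.6    6.8]
top 808 slope [0.002 0.001] z 77.7 rect [ 603.2 -295.2   75.8   75.7   89.7]
```

View pics/end_top.png

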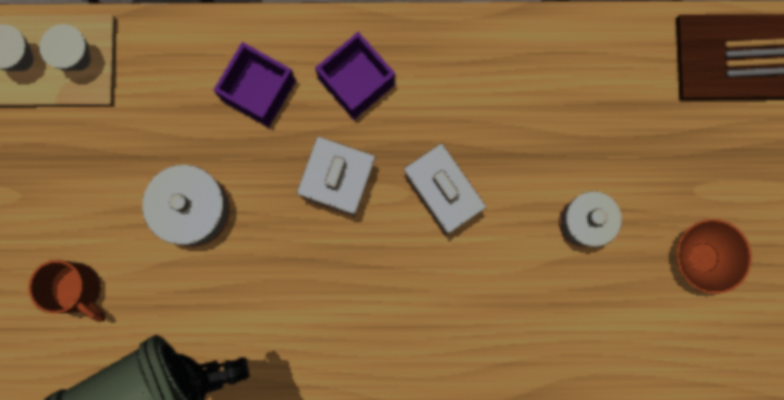

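View pics/end_side.png

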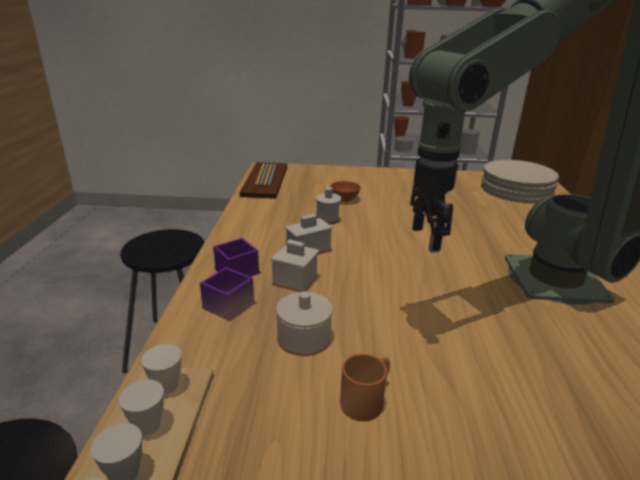

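The top view shows all four lids centred within about 2 mm on their jars, level, with plate tops at 77.5 mm. In the top crop they are at (184,205), (337,175), (445,190) and (593,220). The side view agrees: mug and bowl untouched, gripper clear. Handing in.

```bash
python3 -c "
from plant import manip
print(manip.finish_job())"
```

```text
the job is handed in; nothing more can be done
None
```

All four lids are on their own jars, flat and fully home by the last camera check (centres within about 2 mm), with the mug and bowl left alone; the job was handed in at about 30 s of the 106 s limit, and no verdict came back.

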